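Turn round a row of stripped hub parts

TASK

The four hub parts stand on the saucers of the grey strip rack in the order in which they came off the car. Move them to the empty plywood bay rack in the reverse order, one standing upright in each bay, so that the part at the left end of the strip rack ends in the bay at the right end, the second from the left in the second from the right, and so on. Let none of them fall over.

Things in the scene. Friction and masses are not known exactly. Their poses are not given: they have to be found in the camera images.
- hub_nut_mid (a point): Tall flanged hub nut, bright steel, 52 mm high: a round flange 48 mm across and 8 mm thick at the foot, above it a hexagon 38 mm across the flats (44 mm across the corners). One pair of flats faces along its own x axis, the others lie at 60 degree steps. Origin at the centre of its axis, half-way up; z up along the axis.
- flanged_bush_mid (a point): Flanged bush of plain bronze, 64 mm high: a flange 50 mm across and 7 mm thick at the foot, above it a smooth barrel 32 mm in diameter. Origin at the centre of its axis, half-way up; z up along the axis.
- jacket_bush_mid (a point): Jacketed bush, 56 mm high: a dark steel jacket 44 mm in diameter from the foot up to 46 mm, with a narrow bright core 22 mm in diameter standing 10 mm out of the top. Origin at the centre of its axis, half-way up; z up along the axis.
- ball_joint_mid (a point): Ball joint standing on its cup, 80 mm high: dark steel cup 48 mm in diameter and 22 mm high, tapering in by 30 mm height, then an upright bright stem 22 mm in diameter from 30 to 64 mm height, then a 16 mm thread. Origin at the centre of its axis, half-way up; z up along the axis.
- strip_rack: Strip rack, full at the start, fixed, near or far: grey steel strip 80 mm (x) by 360 mm (y), 10 mm thick, 28 mm high end plates. Four saucers in a row at its y = +127.5, +42.5, -42.5, -127.5 mm, x = 0, one part on each. Origin: centre of its underside, on the counter; +y to the robot's left within 7 degrees. Parts stand close: grip them across the row, along the rack's x.
- bay_rack: Bay rack, empty at the start, fixed: plywood board 80 mm (x) by 360 mm (y), floor 14 mm above the counter, 32 mm high end plates. Four bays at its y = +127.5, +42.5, -42.5, -127.5 mm, x = 0, each 72 (x) by 81 mm (y) inside dark ribs 5 mm above the floor. Origin: centre of its underside, on the counter; +y to the robot's left within 7 degrees.
- saucer1: The round steel saucer on which the hub nut stands at the start: fixed to the strip rack, 72 mm across, its floor 4 mm and its rim 8 mm above its origin. Origin at the centre of its underside, 10 mm above the counter. All four saucers look alike; it stays put and shows where that part stood in the row.
- saucer2: The round steel saucer on which the flanged bush stands at the start: fixed to the strip rack, 72 mm across, its floor 4 mm and its rim 8 mm above its origin. Origin at the centre of its underside, 10 mm above the counter. All four saucers look alike; it stays put and shows where that part stood in the row.
- saucer3: The round steel saucer on which the jacket bush stands at the start: fixed to the strip rack, 72 mm across, its floor 4 mm and its rim 8 mm above its origin. Origin at the centre of its underside, 10 mm above the counter. All four saucers look alike; it stays put and shows where that part stood in the row.
- saucer4: The round steel saucer on which the ball joint stands at the start: fixed to the strip rack, 72 mm across, its floor 4 mm and its rim 8 mm above its origin. Origin at the centre of its underside, 10 mm above the counter. All four saucers look alike; it stays put and shows where that part stood in the row.
Mind the look-alikes: they are no part of the job. Leave any red look-alike of the part that bears hub_nut_mid alone.

How it is judged:
By the outcome, as a careful person would: the job done as asked, in the order asked, and still so for the second after the job is handed in, with the robot touching nothing.
It also fails if it takes over 93 s, if anything falls off the work surface, if the arm or the gripper's body presses on something with over 40 N, if the wrist force passes 120 N, or if a joint passes its speed limit or range.

ROBOT

A 7-joint arm with a two-finger parallel gripper is mounted at the origin on the work surface. World frame = base frame: x ahead of the robot, y to its left, z up, the work surface at z = 0. Lengths are in m, angles in rad, forces in N, time in s.
With the tool pointing down it reaches from about 0.4 to 0.85 m from the base axis. Payload 10.4 kg.
Tool frame: the origin (TCP) lies at the very end of the fingers, on their centre line; the grasp point (between the pads) lies 19 mm behind it; x points along the fingers, z is the direction in which the jaws open and shut, and the axes are right-handed (so a half turn about x gives the same grasp; the last joint's range is limited). The gripper opens to 85 mm and grips with 20 to 120 N. Pads are 22 mm wide; open, the fingers measure 114 mm over their backs; the gripper's body (76 mm by 85 mm) begins 54 mm behind the grasp point. The pads swing forward as they close: fully open they stand 13 mm farther back than shut.
Start: joints at [-0.023, 0.332, -0.065, 1.46, 0.022, 1.35, -0.088], TCP at [0.625, 0, 0.231] pointing down, gripper open.
Joint ranges: [-2.6, 2.6], [-0.5, 2.12], [-1.47, 1.34], [0.16, 2.42], [-1.27, 4.41], [0.06, 2.06], [-2.6, 2.6]. Speed limits (rad/s): [2.22, 2.22, 2.79, 2.79, 3.14, 3.14, 3.14].

INTERFACE

Orientations are given as a unit quaternion [x, y, z, w].
In Python, from workcell import telemetry, viewer, manip, spot_in, mark_of gives the robot as it stands. The module is installed in compiled form; this text tells all that it offers.
- The arm moves only by the shell command python3 -m crank 'ROWS' [FORCE]. ROWS is JSON, a list of rows, each a list of 3 entries, a list of its own where there are three numbers: the closure, from 0 (fully open) to 1 (shut), then the shift along the world's x, y, z in cm, then the turn, a rotation vector about the world's x, y, z in rad. A call has 1 to 12 rows; each row shifts and turns the commanded pose from where the row before left it; what a row does not reach is not made up. A row lasts 1/12 s, in which the tool goes at most 41.7 mm and 7.16 degrees, less where a joint would pass 70% of its speed; a pose out of reach is approached as far as the arm can. A call with a gripper value outside its range is refused whole. The fingers move at their own pace and stop on an object; FORCE is the grip in N (left out, the last holds). Time passes only in rows, so rows that do not move let the fingers close. It gives the time, the measured TCP pose, the force and the opening at its end, in the units of the state.
- telemetry.get_obs(): the state, without advancing time (a new reading comes with each control period).
- viewer.camera(name): name is "scene" or "side" or "wrist"; returns a dict with "frame" (400x640x3 uint8, red, green, blue), "intrinsics" (3x3 intrinsics, pixels), "cam_to_world" (4x4, takes a point from camera to world coordinates). Camera axes: x right, y up, looking along -z (the intrinsics and any distortion apply to the point x, -y, -z); pixel columns grow to the right and rows downward; lengths in m; the calibration is good to about 2 mm. A picture is of the moment at which its call begins. There is no depth.
- manip.hand_in(): hands the job in, once; it reports no verdict.
Trained networks look in a picture, given as the dict that the camera call returned (one of the last four; its "shot" number tells which), for a name from the list of things; names that differ only in an ending like _2 or _b are one class to them, and where a whole thing is asked for, a point or a joint stands for the part that bears it (a point fixed in the world has none). Each returns a list of dicts, best first, with "conf" (0 to 1); they miss things now and then, are a little off and sometimes report something else, mostly with a low value. They report only what shows in the picture. A call takes as long as a camera call. They do not tell look-alikes from the thing itself.
- spot_in(thing, picture): "location" ([x, y, z] in m, in the coordinates of the camera as it stood for that picture, good to about 4 mm: the middle of the surface that is visible of it).
- mark_of(thing, picture): "location" ([x, y, z] in m, in the coordinates of the camera as it stood for that picture, good to about 4 mm: a listed point, or the origin of a listed thing).
The state is a dict: "clock": time; "joint_pos": joint angles; "joint_velocities": joint speeds; "tau": joint torques, N m; "position": TCP position; "ee_rot": TCP orientation; "ft_force": force on the tool from outside, world axes, zero at the start; "torque": the same for the moment, N m; "grip_width": opening from 0.0 (shut) to 1.0 (fully open).
Only numpy, scipy, OpenCV 4.12 (cv2) and the standard library are available. Lean on these libraries where they do the work, as an engineer would, in place of code of your own. Each camera call takes 0.05 s, during which the arm holds its last target. There are 200 camera calls.

## Working session

There is one attempt and no reset: what is moved stays moved. The work goes in short steps, Python scripts to look and compute and a shell command to move; the robot and the scene stay as the last step left them, time stands still between calls to the robot, and variables do not carry over. Pictures are saved under pics/ and viewed, about 12 in all and at most 16, crops included, and the job is handed in when it is done.

```bash
mkdir -p pics; cat > h.py <<'E'
import numpy as np, cv2
from workcell import telemetry, viewer, manip, spot_in, mark_of
def w(c,p): return (np.array(c["cam_to_world"])@np.r_[p,1])[:3]
def save(c,n): cv2.imwrite(f"pics/{n}.png",c["frame"][...,::-1])
T=["hub_nut_mid","flanged_bush_mid","jacket_bush_mid","ball_joint_mid","strip_rack","bay_rack","saucer1","saucer2","saucer3","saucer4"]
def find(c,names=T,f=mark_of,k=3):
    for n in names:
        for d in f(n,c)[:k]: print(n,round(d["conf"],2),np.round(w(c,d["location"]),4))
E
python3 - <<'E'
from h import *
for n in ["scene","side"]:
    c=viewer.camera(n); save(c,n); print(n); find(c)
print(telemetry.get_obs())
E
```

```text
scene
hub_nut_mid 0.94 [0.7771 0.1162 0.0257]
hub_nut_mid 0.89 [0.6336 0.0526 0.0356]
hub_nut_mid 0.74 [ 0.7499 -0.0553  0.0268]
flanged_bush_mid 0.89 [0.6299 0.1357 0.0482]
jacket_bush_mid 0.57 [ 0.6353 -0.0324  0.0396]
ball_joint_mid 0.84 [ 0.6399 -0.1125  0.052 ]
ball_joint_mid 0.7 [ 0.466  -0.0126 -0.0027]
strip_rack 0.66 [ 0.6425 -0.1148  0.012 ]
strip_rack 0.63 [6.369e-01 9.400e-03 5.000e-04]
bay_rack 0.69 [0.6346 0.0576 0.0394]
bay_rack 0.6 [ 0.4691 -0.011  -0.0017]
saucer1 0.92 [0.6277 0.139  0.0082]
saucer1 0.84 [0.6333 0.052  0.011 ]
saucer1 0.74 [ 0.6373 -0.0313  0.01  ]
saucer2 0.92 [0.6277 0.139  0.0082]
saucer2 0.84 [0.6333 0.052  0.011 ]
saucer2 0.74 [ 0.6373 -0.0313  0.01  ]
saucer3 0.92 [0.6277 0.139  0.0082]
saucer3 0.84 [0.6333 0.052  0.011 ]
saucer3 0.74 [ 0.6373 -0.0313  0.01  ]
saucer4 0.92 [0.6277 0.139  0.0082]
saucer4 0.84 [0.6333 0.052  0.011 ]
saucer4 0.74 [ 0.6373 -0.0313  0.01  ]
side
hub_nut_mid 0.94 [ 0.7521 -0.0518  0.0235]
hub_nut_mid 0.93 [0.7775 0.1226 0.0228]
hub_nut_mid 0.76 [0.7607 0.2071 0.0265]
flanged_bush_mid 0.79 [0.6267 0.1381 0.0458]
flang
[... 681 characters left out ...]
 'joint_pos': array([-0.02258108,  0.33219858, -0.06468355,  1.46008504,  0.02161502,
        1.34993853, -0.08850993]), 'joint_velocities': array([-0.00047375, -0.00208513, -0.00114821, -0.000698  ,  0.00215379,
       -0.00104668, -0.00019655]), 'tau': array([-9.74593568e-04, -6.25249028e+01,  4.80773533e-02, -3.91834831e+01,
        1.64293929e-02,  1.95781002e-03, -1.65883290e-05]), 'position': array([ 6.25015297e-01, -9.24724412e-06,  2.31345526e-01]), 'ee_rot': array([ 1.25004948e-05,  7.07083531e-01, -1.44973295e-05,  7.07130031e-01]), 'ft_force': array([ 1.29376271, -0.38184564,  0.84168301]), 'torque': array([-0.02628662,  0.00172401, -0.00409698]), 'grip_width': 0.9973843262896404}
```

View pics/scene.png

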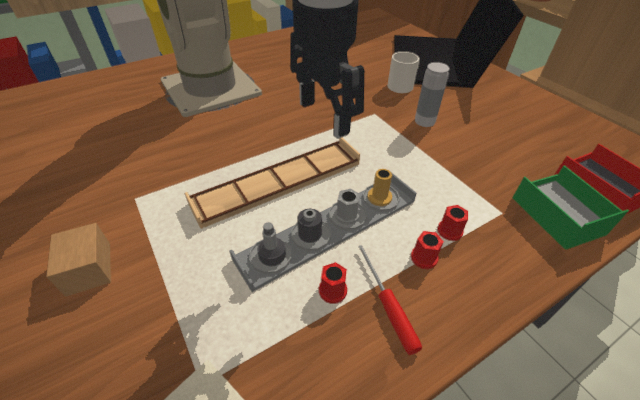

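View pics/side.png

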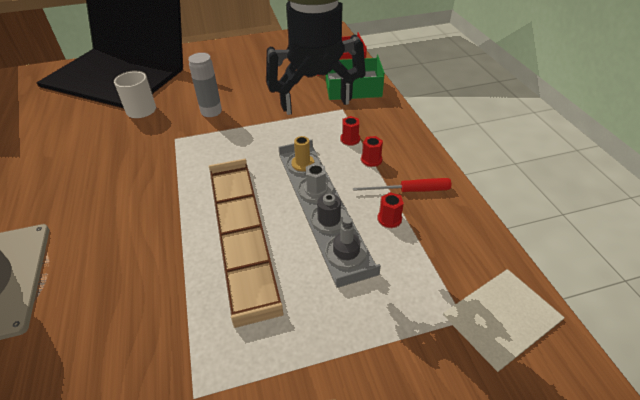

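```bash
python3 - <<'E'
from h import *
c=viewer.camera("wrist"); save(c,"wrist0"); find(c,T[:7],k=4); print(np.round(c["cam_to_world"],3),c["intrinsics"])
E
```

```text
hub_nut_mid 0.96 [0.6315 0.0517 0.0415]
hub_nut_mid 0.69 [0.779  0.1205 0.0277]
hub_nut_mid 0.66 [6.368e-01 1.030e-02 2.000e-04]
hub_nut_mid 0.59 [ 0.7516 -0.0598  0.0268]
flanged_bush_mid 0.92 [0.6253 0.1374 0.0441]
jacket_bush_mid 0.72 [0.632  0.051  0.0416]
jacket_bush_mid 0.6 [ 0.6362 -0.0329  0.0431]
strip_rack 0.9 [0.6353 0.0088 0.0013]
bay_rack 0.69 [ 0.4703 -0.0137 -0.0009]
saucer1 0.93 [ 0.6374 -0.0306  0.0086]
saucer1 0.85 [ 0.6434 -0.1183  0.0085]
[[ 1.    -0.    -0.001  0.625]
 [ 0.001  0.964  0.267  0.067]
 [ 0.001 -0.267  0.964  0.374]
 [ 0.     0.     0.     1.   ]] [[294.9458293    0.         318.38938028]
 [  0.         294.9458293  200.83015953]
 [  0.           0.           1.        ]]
```

View pics/wrist0.png

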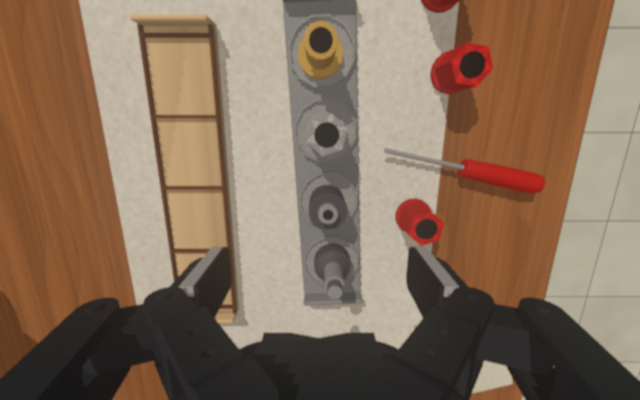

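```bash
python3 - <<'E'
from h import *
c=viewer.camera("wrist"); K=np.array(c["intrinsics"]);M=np.array(c["cam_to_world"])
def bp(u,v,z):
    d=M[:3,:3]@[(u-K[0,2])/K[0,0],-(v-K[1,2])/K[1,1],-1]; return M[:3,3]+d*(z-M[2,3])/d[2]
for p in [(147,34),(211,33),(156,117),(217,116),(165,187),(222,186),(172,250),(227,249)]: print(p,np.round(bp(*p,.019),4))
# enlarged nut crop + bay crop
f=c["frame"]; a=cv2.resize(f[100:170,290:360],(560,560),interpolation=3); 
cv2.imwrite("pics/nut.png",a[...,::-1])
E
```

```text
(147, 34) [0.44   0.1551 0.019 ]
(211, 33) [0.5091 0.1561 0.019 ]
(156, 117) [0.4371 0.0689 0.019 ]
(217, 116) [0.5077 0.0701 0.019 ]
(165, 187) [ 0.436  -0.0141  0.019 ]
(222, 186) [ 0.5064 -0.0128  0.019 ]
(172, 250) [ 0.4335 -0.0985  0.019 ]
(227, 249) [ 0.5056 -0.0971  0.019 ]
```

View pics/nut.png

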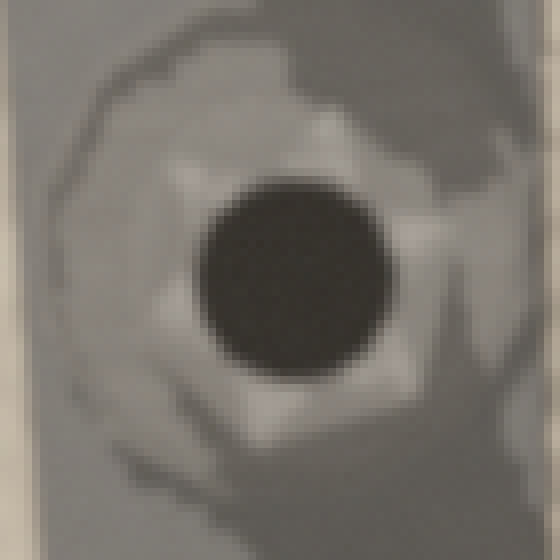

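```bash
python3 -m crank '[[0,[0.1,2.3,-1.5],[0,0,0.01]],[0,[0.1,2.3,-1.5],[0,0,0.01]],[0,[0.1,2.3,-1.5],[0,0,0.01]],[0,[0,2.3,-1.5],[0,0,0.01]],[0,[0,2.3,-1.5],[0,0,0.01]],[0,[0,2.3,-1.5],[0,0,0]],[0,[0,0,0],[0,0,0]],[0,[0,0,0],[0,0,0]]]' 40
python3 - <<'E'
from h import *
c=viewer.camera("wrist"); save(c,"w1"); find(c,T[:4]+T[6:7])
E
```

```text
clock: 2.22
position: [0.6272, 0.1397, 0.1403]
ee_rot: [-0.019, 0.708, 0.019, 0.706]
ft_force: [-0.3, -0.4, 0.2]
grip_width: 1.0
hub_nut_mid 0.81 [0.7792 0.1207 0.0293]
hub_nut_mid 0.68 [0.6296 0.0494 0.0411]
flanged_bush_mid 0.65 [0.6282 0.1383 0.0456]
saucer1 0.71 [ 0.6376 -0.0334  0.0089]
```

View pics/w1.png

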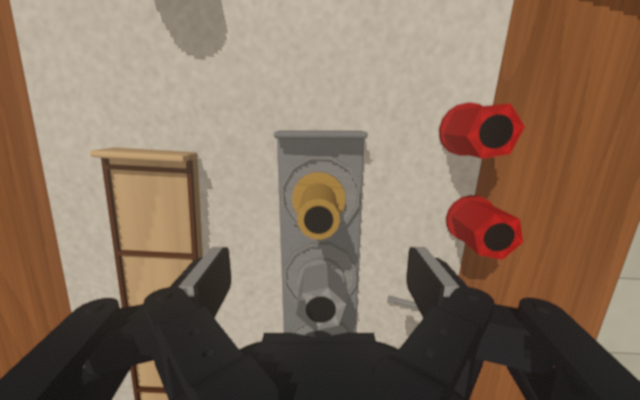

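The wrist view shows the bronze bush at about (319,205), midway between the fingers. The steel nut is at (320,305), and the red look-alikes are off to the right at (495,130) and (498,237). I'll descend and grip.

```bash
python3 -m crank '[[0,[0,-0.1,-2.7],[0,0,0]],[0,[0,0,-2.7],[0,0,0]],[0,[0,0,-2.6],[0,0,0]],[0,[0,0,-2.6],[0,0,0]],[0,[0,0,0],[0,0,0]],[0,[0,0,0],[0,0,0]],[1,[0,0,0],[0,0,0]],[1,[0,0,0],[0,0,0]],[1,[0,0,0],[0,0,0]],[1,[0,0,0],[0,0,0]],[1,[0,0,0],[0,0,0]],[1,[0,0,0],[0,0,0]]]' 50
python3 -m crank '[[1,[0,0,0],[0,0,0]],[1,[0,0,0],[0,0,0]],[1,[0,0,0],[0,0,0]],[1,[0,0,0.5],[0,0,0]],[1,[0,0,1],[0,0,0]],[1,[0,0,0.5],[0,0,0]],[1,[0,0,0],[0,0,0]]]'
```

```text
clock: 3.52
position: [0.6286, 0.1372, 0.0366]
ee_rot: [-0.018, 0.706, 0.018, 0.707]
ft_force: [-1.5, -1.5, 5.5]
grip_width: 0.359
clock: 4.1
position: [0.629, 0.1373, 0.0573]
ee_rot: [-0.017, 0.706, 0.018, 0.708]
ft_force: [-0.1, -0.6, -2.5]
grip_width: 0.367
```

```bash
python3 -m crank '[[1,[0,0,2],[0,0,0]],[1,[0,0,3],[0,0,0]],[1,[0,0,2.5],[0,0,0]],[1,[-1.1,-1.8,0],[0,0,0]],[1,[-2,-3.5,0],[0,0,-0.01]],[1,[-2,-3.5,0],[0,0,-0.01]],[1,[-2,-3.5,0],[0,0,-0.01]],[1,[-2,-3.5,0],[0,0,-0.01]],[1,[-2,-3.5,0],[0,0,-0.01]],[1,[-2,-3.5,0],[0,0,-0.01]],[1,[-1.5,-2.5,0],[0,0,0]],[1,[-1,-1.5,0],[0,0,0]]]'
python3 -m crank '[[1,[-0.5,-0.5,0],[0,0,0]],[1,[0,0,0],[0,0,0]],[1,[0,0,0],[0,0,0]]]'
python3 - <<'E'
from h import *
c=viewer.camera("wrist"); save(c,"w2"); find(c,["bay_rack","flanged_bush_mid"])
c=viewer.camera("scene"); find(c,["flanged_bush_mid"])
E
```

```text
clock: 5.1
position: [0.4699, -0.1345, 0.1305]
ee_rot: [0.005, 0.707, -0.005, 0.707]
ft_force: [-0.1, -0.8, -1.3]
grip_width: 0.361
clock: 5.35
position: [0.4675, -0.1351, 0.1305]
ee_rot: [0.003, 0.707, -0.003, 0.707]
ft_force: [-0.4, 0.4, -1.0]
grip_width: 0.364
bay_rack 0.63 [ 0.4693 -0.0135  0.0058]
flanged_bush_mid 0.73 [ 0.4665 -0.134   0.1384]
flanged_bush_mid 0.58 [ 0.4683 -0.1379  0.1409]
```

View pics/w2.png

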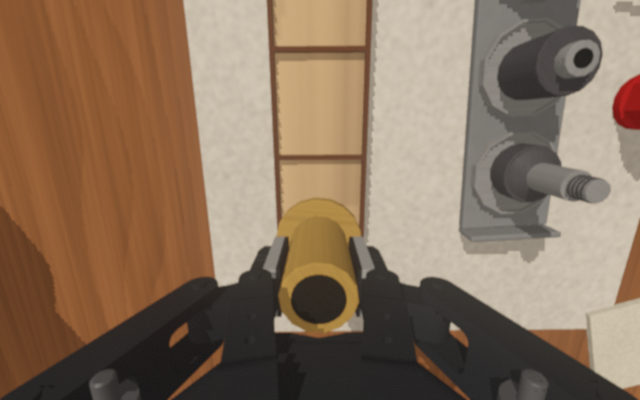

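The bush is held upright at (319,265), centred on the bay strip, and the last rib is at row 157. It needs 6 mm more in −y before I lower it.

```bash
python3 -m crank '[[1,[0,-0.6,-2],[0,0,0]],[1,[0,0,-2.2],[0,0,0]],[1,[0,0,-2],[0,0,0]],[1,[0,0,-1.4],[0,0,0]],[1,[0,0,-0.8],[0,0,0]],[1,[0,0,-0.4],[0,0,0]],[1,[0,0,-0.3],[0,0,0]],[1,[0,0,0],[0,0,0]],[1,[0,0,0],[0,0,0]]]'
```

```text
clock: 6.35
position: [0.4676, -0.142, 0.04]
ee_rot: [0.003, 0.707, -0.004, 0.708]
ft_force: [-0.6, -0.5, -2.3]
grip_width: 0.362
```

```bash
python3 -m crank '[[1,[0,0,-0.2],[0,0,0]],[1,[0,0,-0.1],[0,0,0]],[1,[0,0,0],[0,0,0]],[1,[0,0,0],[0,0,0]]]'
```

```text
clock: 6.68
position: [0.4672, -0.142, 0.0366]
ee_rot: [0.004, 0.707, -0.004, 0.707]
ft_force: [1.3, 0.3, -1.4]
grip_width: 0.36
```

```bash
python3 -m crank '[[1,[0,0,-0.1],[0,0,0]],[0.5,[0,0,0],[0,0,0]],[0.4,[0,0,0],[0,0,0]],[0.2,[0,0,0],[0,0,0]],[0,[0,0,0],[0,0,0]],[0,[0,0,0],[0,0,0]],[0,[0,0,0],[0,0,0]],[0,[0,0,0],[0,0,0]],[0,[0,0,1.5],[0,0,0]],[0,[0,0,3],[0,0,0]],[0,[0,0,3],[0,0,0]],[0,[0,0,2.5],[0,0,0]]]'
python3 - <<'E'
from h import *
for n in ["scene","side"]:
  c=viewer.camera(n); save(c,n+"1"); find(c,["flanged_bush_mid","hub_nut_mid"])
E
```

```text
clock: 7.68
position: [0.4671, -0.142, 0.1372]
ee_rot: [0.004, 0.707, -0.004, 0.707]
ft_force: [0.2, -0.5, 0.3]
grip_width: 0.998
flanged_bush_mid 0.81 [ 0.4695 -0.1417  0.048 ]
flanged_bush_mid 0.54 [ 0.6399 -0.1144  0.0523]
hub_nut_mid 0.9 [0.7814 0.1164 0.029 ]
hub_nut_mid 0.8 [ 0.75   -0.0555  0.0254]
hub_nut_mid 0.7 [0.7569 0.204  0.0296]
flanged_bush_mid 0.84 [ 0.4681 -0.1394  0.0444]
hub_nut_mid 0.86 [ 0.7543 -0.053   0.0239]
hub_nut_mid 0.8 [0.7598 0.2051 0.0253]
hub_nut_mid 0.73 [0.6361 0.0516 0.0356]
```

View pics/side1.png

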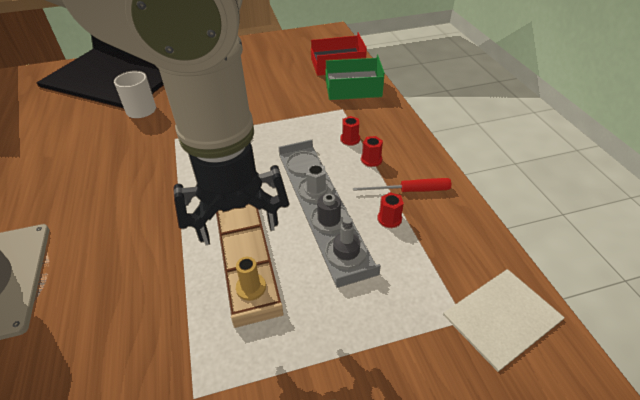

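The bush stands upright in the right-end bay at (248,280). The nut is next, with a −14° jaw yaw to meet its flats.

```bash
python3 -m crank '[[0,[1.3,1.4,0],[0,0,-0.03]],[0,[2.3,2.7,0],[0,0,-0.04]],[0,[2.3,2.7,0],[0,0,-0.04]],[0,[2.3,2.7,0],[0,0,-0.04]],[0,[2.3,2.7,0],[0,0,-0.04]],[0,[2.3,2.7,0],[0,0,-0.04]],[0,[2.3,2.7,0],[0,0,0]],[0,[1.5,1.8,0],[0,0,0]],[0,[0,0,0],[0,0,0]],[0,[0,0,0],[0,0,0]]]'
python3 - <<'E'
from h import *
c=viewer.camera("wrist"); save(c,"w3"); find(c,T[:4])
E
```

```text
clock: 8.82
position: [0.6325, 0.0536, 0.1332]
ee_rot: [0.084, 0.703, -0.084, 0.701]
ft_force: [0.5, -0.4, 0.4]
grip_width: 0.998
hub_nut_mid 0.98 [0.6315 0.0512 0.042 ]
hub_nut_mid 0.69 [ 0.7527 -0.061   0.0224]
hub_nut_mid 0.56 [0.7799 0.1234 0.0285]
jacket_bush_mid 0.78 [ 0.6334 -0.0344  0.0425]
```

View pics/w3.png

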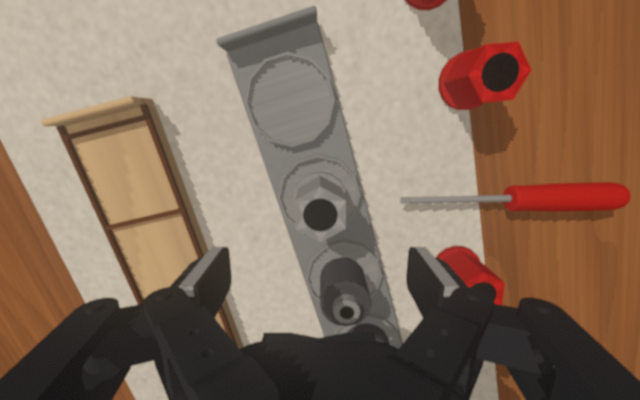

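The steel nut is at (320,213). Its left and right flats are parallel to the pads and it's centred. I'll descend 2 mm towards −y.

```bash
python3 -m crank '[[0,[0,-0.2,-2.7],[0,0,0]],[0,[0,0,-2.7],[0,0,0]],[0,[0,0,-2.5],[0,0,0]],[0,[0,0,-2.4],[0,0,0]],[0,[0,0,0],[0,0,0]],[0,[0,0,0],[0,0,0]],[1,[0,0,0],[0,0,0]],[1,[0,0,0],[0,0,0]],[1,[0,0,0],[0,0,0]],[1,[0,0,0],[0,0,0]],[1,[0,0,0],[0,0,0]],[1,[0,0,0],[0,0,0]]]' 60
python3 -m crank '[[1,[0,0,0],[0,0,0]],[1,[0,0,0],[0,0,0]],[1,[0,0,0],[0,0,0]]]'
python3 -m crank '[[1,[0,0,0.5],[0,0,0]],[1,[0,0,1],[0,0,0]],[1,[0,0,0.5],[0,0,0]],[1,[0,0,0],[0,0,0]]]'
```

```text
clock: 10.07
position: [0.6338, 0.0501, 0.0338]
ee_rot: [0.085, 0.701, -0.084, 0.703]
ft_force: [-1.2, -0.5, 7.1]
grip_width: 0.441
clock: 10.32
position: [0.6338, 0.0501, 0.0338]
ee_rot: [0.085, 0.701, -0.084, 0.703]
ft_force: [-1.5, -1.0, 7.0]
grip_width: 0.433
clock: 10.65
position: [0.6339, 0.0501, 0.0541]
ee_rot: [0.085, 0.701, -0.084, 0.703]
ft_force: [0.6, 0.2, -3.5]
grip_width: 0.436
```

```bash
python3 -m crank '[[1,[0,0,2],[0,0,0]],[1,[0,0,3],[0,0,0]],[1,[0,0,2.5],[0,0,0]],[1,[-1.2,-0.8,0],[0,0,0.02]],[1,[-2.2,-1.4,0],[0,0,0.04]],[1,[-2.2,-1.4,0],[0,0,0.04]],[1,[-2.2,-1.4,0],[0,0,0.04]],[1,[-2.2,-1.4,0],[0,0,0.04]],[1,[-2.2,-1.4,0],[0,0,0.04]],[1,[-2.2,-1.4,0],[0,0,0]],[1,[-1.4,-0.9,0],[0,0,0]],[1,[-0.6,-0.5,0],[0,0,0]]]'
python3 -m crank '[[1,[0,0,0],[0,0,0]],[1,[0,0,0],[0,0,0]]]'
```

```text
clock: 11.65
position: [0.467, -0.0575, 0.1273]
ee_rot: [0.008, 0.707, -0.008, 0.707]
ft_force: [0.1, 1.0, -4.7]
grip_width: 0.44
clock: 11.82
position: [0.4697, -0.0557, 0.1276]
ee_rot: [0.007, 0.707, -0.007, 0.707]
ft_force: [0.8, 0.4, -3.3]
grip_width: 0.436
```

```bash
python3 -m crank '[[1,[0,0,-2],[0,0,0]],[1,[0,0,-2.2],[0,0,0]],[1,[0,0,-2],[0,0,0]],[1,[0,0,-1.4],[0,0,0]],[1,[0,0,-0.8],[0,0,0]],[1,[0,0,-0.4],[0,0,0]],[1,[0,0,-0.3],[0,0,0]],[1,[0,0,0],[0,0,0]],[1,[0,0,0],[0,0,0]]]'
```

```text
clock: 12.57
position: [0.4697, -0.0558, 0.037]
ee_rot: [0.007, 0.707, -0.007, 0.707]
ft_force: [-0.0, 0.3, -4.2]
grip_width: 0.437
```

```bash
python3 -m crank '[[1,[0,0,-0.2],[0,0,0]],[1,[0,0,-0.15],[0,0,0]],[1,[0,0,0],[0,0,0]],[1,[0,0,0],[0,0,0]]]'
python3 -m crank '[[0.5,[0,0,0],[0,0,0]],[0.4,[0,0,0],[0,0,0]],[0.2,[0,0,0],[0,0,0]],[0,[0,0,0],[0,0,0]],[0,[0,0,0],[0,0,0]],[0,[0,0,0],[0,0,0]],[0,[0,0,0],[0,0,0]],[0,[0,0,1.5],[0,0,0]],[0,[0,0,3],[0,0,0]],[0,[0,0,3],[0,0,0]],[0,[0,0,2.5],[0,0,0]],[0,[0,0,0],[0,0,0]]]'
python3 - <<'E'
from h import *
for n in ["scene","side"]:
  c=viewer.camera(n); save(c,n+"2"); find(c,T[:4])
E
```

```text
clock: 12.9
position: [0.4697, -0.056, 0.0337]
ee_rot: [0.007, 0.707, -0.007, 0.708]
ft_force: [-2.4, -0.3, 5.9]
grip_width: 0.437
clock: 13.9
position: [0.4718, -0.0561, 0.1378]
ee_rot: [0.007, 0.704, -0.007, 0.71]
ft_force: [0.3, -0.7, 0.3]
grip_width: 1.003
hub_nut_mid 0.96 [0.7783 0.1204 0.0262]
hub_nut_mid 0.77 [0.7575 0.206  0.0271]
hub_nut_mid 0.57 [ 0.4683 -0.0517  0.0382]
flanged_bush_mid 0.58 [ 0.4709 -0.1406  0.0463]
jacket_bush_mid 0.76 [ 0.6359 -0.0338  0.0408]
ball_joint_mid 0.64 [ 0.6405 -0.1141  0.0501]
ball_joint_mid 0.43 [ 0.635   0.0071 -0.0019]
hub_nut_mid 0.94 [0.7591 0.2041 0.0228]
hub_nut_mid 0.78 [ 0.471  -0.0564  0.0387]
hub_nut_mid 0.77 [0.7791 0.12   0.0259]
flanged_bush_mid 0.74 [ 0.4639 -0.139   0.0444]
flanged_bush_mid 0.45 [ 0.6322 -0.0299  0.045 ]
jacket_bush_mid 0.61 [ 0.632  -0.0321  0.0431]
jacket_bush_mid 0.23 [ 0.4696 -0.0564  0.0382]
ball_joint_mid 0.85 [ 0.641  -0.1151  0.054 ]
```

View pics/side2.png

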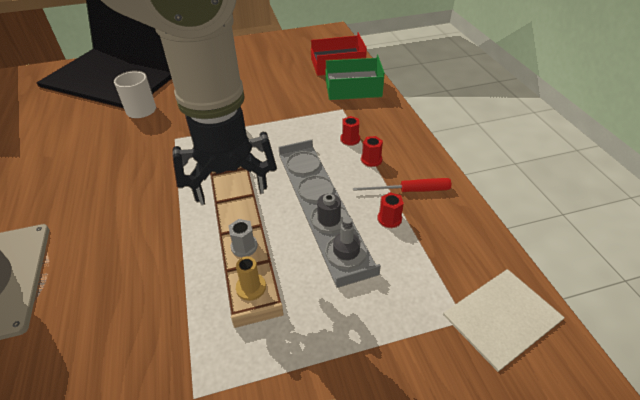

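The nut (240,235) and bush (248,280) stand upright in their bays. Next is the jacket bush.

```bash
python3 -m crank '[[0,[1.3,0.4,0],[0,0,0.01]],[0,[2.5,0.4,0],[0,0,0.02]],[0,[3,0.4,0],[0,0,0.02]],[0,[3,0.4,0],[0,0,0.02]],[0,[3,0.4,0],[0,0,0]],[0,[2.5,0.4,0],[0,0,0]],[0,[1.3,0,0],[0,0,0]],[0,[0,0,0],[0,0,0]],[0,[0,0,0],[0,0,0]]]'
python3 - <<'E'
from h import *
c=viewer.camera("wrist"); save(c,"w4"); find(c,T[2:4])
E
```

```text
clock: 15.15
position: [0.6347, -0.032, 0.1319]
ee_rot: [-0.018, 0.707, 0.018, 0.706]
ft_force: [-0.9, 0.0, -0.3]
grip_width: 0.999
jacket_bush_mid 0.61 [ 0.6343 -0.0309  0.0394]
ball_joint_mid 0.63 [ 0.6409 -0.1128  0.0556]
```

View pics/w4.png

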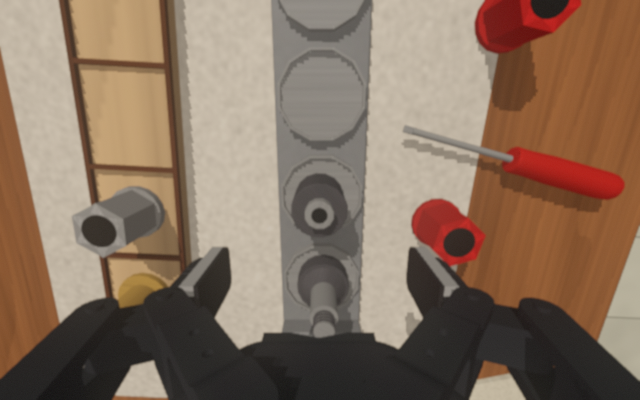

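The jacket bush is centred at (320,210). I'll descend and grip.

```bash
python3 -m crank '[[0,[0.1,0,-2.7],[0,0,0]],[0,[0,0,-2.7],[0,0,0]],[0,[0,0,-2.7],[0,0,0]],[0,[0,0,-2.6],[0,0,0]],[0,[0,0,0],[0,0,0]],[0,[0,0,0],[0,0,0]],[1,[0,0,0],[0,0,0]],[1,[0,0,0],[0,0,0]],[1,[0,0,0],[0,0,0]],[1,[0,0,0],[0,0,0]],[1,[0,0,0],[0,0,0]],[1,[0,0,0],[0,0,0]]]' 60
python3 -m crank '[[1,[0,0,0],[0,0,0]],[1,[0,0,0],[0,0,0]]]'
python3 -m crank '[[1,[0,0,0.5],[0,0,0]],[1,[0,0,1],[0,0,0]],[1,[0,0,0.5],[0,0,0]],[1,[0,0,0],[0,0,0]]]'
```

```text
clock: 16.3
position: [0.637, -0.0321, 0.0278]
ee_rot: [-0.018, 0.706, 0.018, 0.708]
ft_force: [-2.4, -0.1, 7.9]
grip_width: 0.502
clock: 16.47
position: [0.637, -0.032, 0.0278]
ee_rot: [-0.018, 0.706, 0.018, 0.708]
ft_force: [-3.0, 0.5, 8.1]
grip_width: 0.504
clock: 16.8
position: [0.6371, -0.032, 0.0479]
ee_rot: [-0.018, 0.706, 0.018, 0.708]
ft_force: [0.7, -0.7, -1.9]
grip_width: 0.504
```

```bash
python3 -m crank '[[1,[0,0,2],[0,0,0]],[1,[0,0,3],[0,0,0]],[1,[0,0,2.5],[0,0,0]],[1,[-1.3,0.6,0],[0,0,0]],[1,[-2.2,1,0],[0,0,-0.02]],[1,[-2.3,1,0],[0,0,-0.02]],[1,[-2.3,1,0],[0,0,-0.02]],[1,[-2.3,1,0],[0,0,-0.01]],[1,[-2.2,0.8,0],[0,0,0]],[1,[-2,0.5,0],[0,0,0]],[1,[-1.4,0.2,0],[0,0,0]],[1,[-0.6,0,0],[0,0,0]]]'
python3 -m crank '[[1,[0,0,0],[0,0,0]],[1,[0,0,0],[0,0,0]]]'
python3 - <<'E'
from h import *
c=viewer.camera("wrist"); save(c,"w5"); find(c,T[2:3]+T[5:6])
E
```

```text
clock: 17.8
position: [0.4683, 0.0296, 0.1209]
ee_rot: [0.007, 0.707, -0.007, 0.707]
ft_force: [0.0, -0.1, -1.1]
grip_width: 0.497
clock: 17.97
position: [0.4707, 0.0287, 0.1212]
ee_rot: [0.007, 0.707, -0.007, 0.707]
ft_force: [-0.1, -0.4, -1.9]
grip_width: 0.496
jacket_bush_mid 0.95 [0.4684 0.0264 0.1325]
jacket_bush_mid 0.59 [0.6339 0.0555 0.0128]
```

View pics/w5.png

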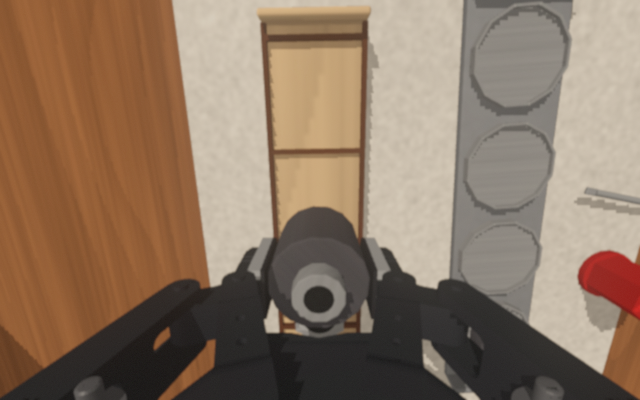

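The jacket bush is held at (320,265), centred on the rack. The rib above it is at row 152. I'll lower it from 0.1212 to 0.0278.

```bash
python3 -m crank '[[1,[0,0,-2],[0,0,0]],[1,[0,0,-2.2],[0,0,0]],[1,[0,0,-2],[0,0,0]],[1,[0,0,-1.5],[0,0,0]],[1,[0,0,-0.8],[0,0,0]],[1,[0,0,-0.4],[0,0,0]],[1,[0,0,-0.2],[0,0,0]],[1,[0,0,0],[0,0,0]],[1,[0,0,0],[0,0,0]]]'
python3 -m crank '[[1,[0,0,-0.15],[0,0,0]],[1,[0,0,-0.15],[0,0,0]],[1,[0,0,0],[0,0,0]],[1,[0,0,0],[0,0,0]]]'
```

```text
clock: 18.87
position: [0.4707, 0.0291, 0.0306]
ee_rot: [0.007, 0.707, -0.007, 0.708]
ft_force: [-0.2, -0.1, -1.1]
grip_width: 0.502
clock: 19.2
position: [0.4706, 0.0291, 0.0277]
ee_rot: [0.007, 0.707, -0.007, 0.708]
ft_force: [-2.0, -0.2, 5.2]
grip_width: 0.502
```

```bash
python3 -m crank '[[0.5,[0,0,0],[0,0,0]],[0.4,[0,0,0],[0,0,0]],[0.2,[0,0,0],[0,0,0]],[0,[0,0,0],[0,0,0]],[0,[0,0,0],[0,0,0]],[0,[0,0,0],[0,0,0]],[0,[0,0,0],[0,0,0]],[0,[0,0,1.5],[0,0,0]],[0,[0,0,3],[0,0,0]],[0,[0,0,4],[0,0,0]],[0,[0,0,3],[0,0,0]],[0,[0,0,0],[0,0,0]]]'
python3 -m crank '[[0,[1.5,-1.4,0],[0,0,0.01]],[0,[2.5,-2.2,0],[0,0,0.02]],[0,[2.7,-2.2,0],[0,0,0.02]],[0,[2.7,-2.2,0],[0,0,0.02]],[0,[2.7,-2.2,0],[0,0,0]],[0,[2.5,-2.2,0],[0,0,0]],[0,[1.5,-1.4,0],[0,0,0]],[0,[0.8,-0.6,0],[0,0,0]],[0,[0,0,0],[0,0,0]],[0,[0,0,0],[0,0,0]]]'
python3 - <<'E'
from h import *
c=viewer.camera("wrist"); save(c,"w6"); find(c,T[3:4])
c=viewer.camera("scene"); find(c,T[:4])
E
```

```text
clock: 20.2
position: [0.4733, 0.0295, 0.148]
ee_rot: [0.008, 0.704, -0.007, 0.71]
ft_force: [0.7, -0.4, 0.9]
grip_width: 0.997
clock: 21.03
position: [0.6388, -0.1149, 0.1412]
ee_rot: [-0.017, 0.707, 0.018, 0.707]
ft_force: [-0.1, -0.4, 0.3]
grip_width: 1.002
ball_joint_mid 0.87 [ 0.6428 -0.1182  0.0559]
hub_nut_mid 0.79 [0.7749 0.1156 0.0254]
hub_nut_mid 0.76 [ 0.7501 -0.0556  0.0257]
hub_nut_mid 0.65 [ 0.4693 -0.0541  0.0376]
flanged_bush_mid 0.83 [ 0.4673 -0.143   0.0474]
flanged_bush_mid 0.47 [ 0.4659 -0.0122 -0.0033]
jacket_bush_mid 0.65 [ 0.6404 -0.1161  0.0519]
ball_joint_mid 0.68 [ 0.6388 -0.1128  0.0511]
```

View pics/w6.png

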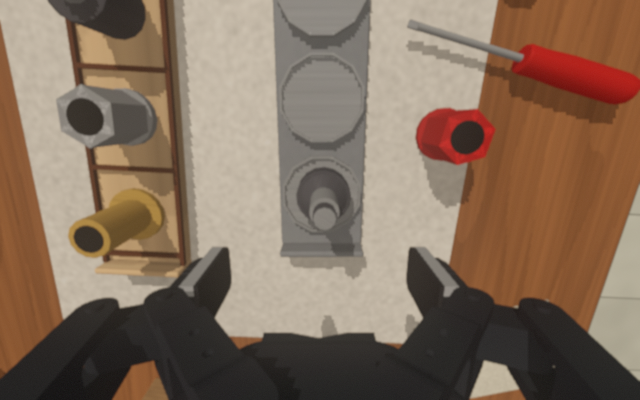

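The ball joint is at (323,200), about 2 mm to +x. The jacket bush, nut and bush stand in their bays on the left of the picture. I'll descend to the stem.

```bash
python3 -m crank '[[0,[0.2,-0.1,-2.5],[0,0,0]],[0,[0,0,-2.5],[0,0,0]],[0,[0,0,-2.5],[0,0,0]],[0,[0,0,-2.0],[0,0,0]],[0,[0,0,0],[0,0,0]],[0,[0,0,0],[0,0,0]],[1,[0,0,0],[0,0,0]],[1,[0,0,0],[0,0,0]],[1,[0,0,0],[0,0,0]],[1,[0,0,0],[0,0,0]],[1,[0,0,0],[0,0,0]],[1,[0,0,0],[0,0,0]]]' 60
python3 -m crank '[[1,[0,0,0],[0,0,0]],[1,[0,0,0],[0,0,0]],[1,[0,0,0],[0,0,0]]]'
python3 -m crank '[[1,[0,0,0.5],[0,0,0]],[1,[0,0,1],[0,0,0]],[1,[0,0,0.5],[0,0,0]],[1,[0,0,0],[0,0,0]]]'
```

```text
clock: 22.38
position: [0.6415, -0.116, 0.0475]
ee_rot: [-0.018, 0.706, 0.018, 0.707]
ft_force: [0.5, 0.6, 3.1]
grip_width: 0.236
clock: 22.63
position: [0.6415, -0.116, 0.0475]
ee_rot: [-0.018, 0.706, 0.018, 0.707]
ft_force: [0.3, 0.7, 5.9]
grip_width: 0.237
clock: 22.97
position: [0.6417, -0.1162, 0.0684]
ee_rot: [-0.018, 0.706, 0.018, 0.708]
ft_force: [-0.8, 0.4, -2.7]
grip_width: 0.241
```

```bash
python3 -m crank '[[1,[0,0,2],[0,0,0]],[1,[0,0,3.5],[0,0,0]],[1,[0,0,2.5],[0,0,0]],[1,[-0.6,1,0],[0,0,0]],[1,[-1.4,2,0],[0,0,-0.01]],[1,[-2.2,3,0],[0,0,-0.02]],[1,[-2.3,3,0],[0,0,-0.02]],[1,[-2.3,3,0],[0,0,-0.02]],[1,[-2.2,3,0],[0,0,0]],[1,[-2.1,3,0],[0,0,0]],[1,[-1.8,2.4,0],[0,0,0]],[1,[-1.2,1.6,0],[0,0,0]]]'
python3 -m crank '[[1,[-0.6,0.8,0],[0,0,0]],[1,[-0.2,0.3,0],[0,0,0]],[1,[0,0,0],[0,0,0]],[1,[0,0,0],[0,0,0]]]'
python3 - <<'E'
from h import *
c=viewer.camera("wrist"); save(c,"w7"); find(c,T[3:4]+T[5:6])
E
```

```text
clock: 23.97
position: [0.4774, 0.1069, 0.1463]
ee_rot: [0.006, 0.707, -0.006, 0.707]
ft_force: [0.5, 0.2, -3.6]
grip_width: 0.237
clock: 24.3
position: [0.4726, 0.1139, 0.1467]
ee_rot: [0.007, 0.707, -0.008, 0.707]
ft_force: [0.2, -0.4, -3.6]
grip_width: 0.234
ball_joint_mid 0.57 [0.4686 0.1131 0.1523]
```

View pics/w7.png

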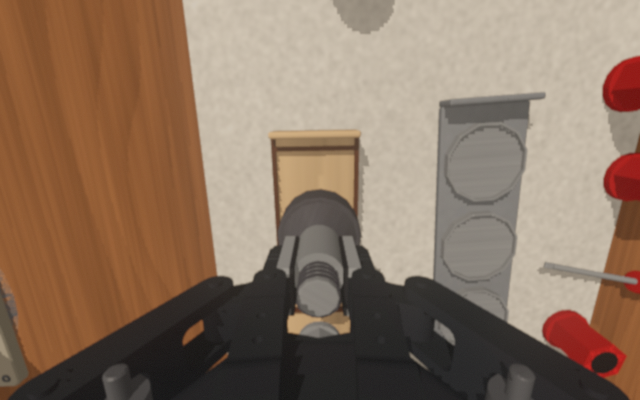

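The ball joint is upright at (320,245), over the left-end bay, and the end plate is at row 133. I'll lower it.

```bash
python3 -m crank '[[1,[0,0,-2],[0,0,0]],[1,[0,0,-2.4],[0,0,0]],[1,[0,0,-2],[0,0,0]],[1,[0,0,-1.6],[0,0,0]],[1,[0,0,-0.9],[0,0,0]],[1,[0,0,-0.5],[0,0,0]],[1,[0,0,-0.2],[0,0,0]],[1,[0,0,0],[0,0,0]],[1,[0,0,0],[0,0,0]]]'
python3 -m crank '[[1,[0,0,-0.15],[0,0,0]],[1,[0,0,-0.15],[0,0,0]],[1,[0,0,0],[0,0,0]],[1,[0,0,0],[0,0,0]]]'
```

```text
clock: 25.2
position: [0.4727, 0.1151, 0.0516]
ee_rot: [0.007, 0.707, -0.007, 0.708]
ft_force: [-0.4, -0.5, -2.7]
grip_width: 0.241
clock: 25.53
position: [0.4721, 0.1151, 0.048]
ee_rot: [0.007, 0.707, -0.007, 0.707]
ft_force: [0.5, -0.0, -3.7]
grip_width: 0.235
```

```bash
python3 -m crank '[[1,[0,0,-0.1],[0,0,0]],[1,[0,0,0],[0,0,0]],[1,[0,0,0],[0,0,0]]]'
```

```text
clock: 25.78
position: [0.4724, 0.1151, 0.0474]
ee_rot: [0.007, 0.707, -0.007, 0.707]
ft_force: [-1.6, -0.7, 4.3]
grip_width: 0.24
```

The force reads +4.3 N, so it's touching the floor. I'll release it, rise clear of the 94 mm top and check.

```bash
python3 -m crank '[[0.65,[0,0,0],[0,0,0]],[0.5,[0,0,0],[0,0,0]],[0.3,[0,0,0],[0,0,0]],[0,[0,0,0],[0,0,0]],[0,[0,0,0],[0,0,0]],[0,[0,0,0],[0,0,0]],[0,[0,0,0],[0,0,0]],[0,[0,0,0],[0,0,0]],[0,[0,0,1.5],[0,0,0]],[0,[0,0,3],[0,0,0]],[0,[0,0,3],[0,0,0]],[0,[0,0,3],[0,0,0]]]'
python3 -m crank '[[0,[1,0,2],[0,0,0]],[0,[3,0,2],[0,0,0]],[0,[3,0,2],[0,0,0]],[0,[3,0,0],[0,0,0]],[0,[3,0,0],[0,0,0]],[0,[3,0,0],[0,0,0]],[0,[0,0,0],[0,0,0]],[0,[0,0,0],[0,0,0]]]'
python3 - <<'E'
from h import *
a=[]
for n in ["scene","side"]:
  c=viewer.camera(n); a.append(c["frame"]); print(n); find(c,T[:4],k=4)
cv2.imwrite("pics/final.png",np.hstack([cv2.resize(a[0][120:300,120:440],None,fx=1.25,fy=1.25*4/3),cv2.resize(a[1][100:340,150:400],None,fx=1.25,fy=1.25)])[...,::-1])
E
```

```text
clock: 26.78
position: [0.4716, 0.1149, 0.153]
ee_rot: [0.007, 0.707, -0.007, 0.707]
ft_force: [0.6, -0.0, -0.0]
grip_width: 0.998
clock: 27.45
position: [0.6326, 0.1148, 0.2105]
ee_rot: [0.007, 0.708, -0.007, 0.706]
ft_force: [-0.6, 0.3, -0.1]
grip_width: 0.998
scene
hub_nut_mid 0.9 [ 0.7502 -0.0565  0.0245]
hub_nut_mid 0.84 [0.7796 0.1185 0.0274]
hub_nut_mid 0.61 [0.7584 0.2065 0.0268]
hub_nut_mid 0.6 [ 0.4691 -0.0524  0.0389]
flanged_bush_mid 0.97 [ 0.4699 -0.1433  0.0467]
jacket_bush_mid 0.89 [0.4732 0.0298 0.0427]
ball_joint_mid 0.85 [0.4693 0.1157 0.0482]
ball_joint_mid 0.22 [ 0.4665 -0.0102 -0.0046]
side
hub_nut_mid 0.98 [ 0.7504 -0.0534  0.022 ]
hub_nut_mid 0.84 [0.7608 0.2037 0.0267]
hub_nut_mid 0.83 [ 0.4684 -0.0565  0.0399]
hub_nut_mid 0.81 [0.7812 0.1243 0.0226]
flanged_bush_mid 0.7 [ 0.4672 -0.1414  0.0479]
jacket_bush_mid 0.74 [0.4678 0.0308 0.0456]
jacket_bush_mid 0.56 [ 0.4677 -0.0145  0.0079]
ball_joint_mid 0.65 [0.473  0.116  0.0563]
```

View pics/final.png

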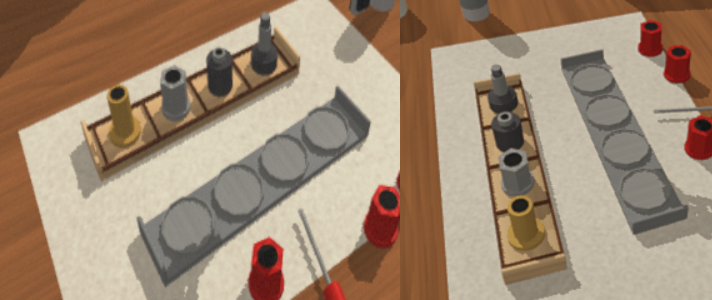

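All four stand upright in their bays in reversed order, so I'm handing in.

```bash
python3 -c "
from h import *
print(manip.hand_in())"
```

```text
the job is handed in; nothing more can be done
None
```

All four hub parts now stand upright in the bay rack in reverse order, and the job is handed in at about 27.5 s of the 93 s allowed. From the robot's left, the bays hold the ball joint, jacket bush, steel nut and bronze bush; the strip rack held them the other way round.

**Last checks:** the final scene and side pictures show one part upright in each bay, and all four saucers empty. The networks place the parts within about 5 mm of the bay centres, against about 11 mm of clearance at each side. The red look-alikes were left untouched, and the gripper was clear of everything at the end. The highest wrist force I read was about 9 N, but I only saw it at the end of each move.

**Disagreements:** none of the final checks failed. The networks gave a few false reports, such as a second jacket bush or ball joint on the rack board. I discarded these because their heights or the pictures ruled them out.

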